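# Isolate the brushing machine and hold its dust hood at the balance point

## Task

The stay of the brushing machine's dust hood has been taken off and a fitter is about to pin in a new one. First turn the red isolator handle from ON to OFF until it clicks home; only then lift the hood by its black bar handle, without dropping it, up to its balance point, where it wants to fall neither shut nor over backwards, and never let it go past upright. Finish still gripping the bar, with the hood held motionless at that balance point by the bar alone and the isolator still OFF; leave the shoes, the stay and the other things lying on the bench where they are.

Things in the scene. Friction and masses are not known exactly. Their poses are not given: they have to be found in the camera images.
- machine: Bench edge-brushing machine, bolted down left or right of the isolator: blue trough 200 (x) x 260 (y) mm with two brush wheels, a grey motor on its +y side (y 134 to 255 mm, up to 143 mm high), an extraction pipe behind. Origin on the bench under the trough's middle; x points from its open front (robot's side) to its back, z up. Shut, the hood's roof is 142 mm above the bench.
- hood_hinge (a point): Middle of the hood's hinge axis, at the machine's (100, 0, 95) mm; the axis runs along the machine's y. The middle of the bar moves on a circle of 239 mm about it: hood shut, the bar is 238 mm in front (-x) of and 22 mm above the hinge (117 mm above the bench); at the balance point 38 mm in front of and 236 mm above it (331 mm above the bench).
- hood (a joint): Angle of the dust hood, rad: 0 shut, grows as its front edge is lifted up and back, 2.0 fully over backwards. Free hinge, 0.8 kg hood (about 4 N to lift at the bar): left alone it falls shut from below its balance point and over backwards from above it. It balances at 1.32 rad (76 degrees, centre of mass over the hinge), before its roof is upright (1.57 rad).
- hood_shell: The hood itself without its bar: grey sheet-metal cover with a clear window in the roof, 173 mm deep, 272 mm wide, cheeks 60 mm deep; it moves with hood. Origin on the hinge axis; with the hood shut its axes are the machine's axes.
- hood_bar: Black round bar handle on the hood's front edge, 14 mm diameter, 150 mm long along its y, on two steel posts at y = +-62 mm that run 48 mm along its +x to the hood's front face, so a finger fits between bar and hood. Origin in the middle of the bar; axes turn with the hood and are the machine's with the hood shut. The bar may turn between the finger pads.
- isolator: Power isolator, bolted down: grey box 95 x 95 mm, 75 mm high, with a round yellow plate on top and the red handle in its middle. Origin on the bench under the middle of the box; x points away from the robot's side at yaw 0. Green mark on the box's +x side = ON, black mark on its +y side = OFF. A conduit leaves the back (+x) low down.
- isolator_handle (a joint): Angle of the red handle about its vertical axis, rad, growing clockwise seen from above: 0 = OFF (grip rib along the box's y, white pointer line towards its +y), 1.571 = ON (rib along the box's x, pointer to +x). To OFF is a quarter turn counter-clockwise. A spring detent (up to 0.15 N m) pulls it home to the nearer of the two.
- isolator_grip (a point): On the isolator's axis, 102 mm above the bench, in the middle of the red grip rib: the rib is 62 mm long, 14 mm thick and 26 mm tall, its top 115 mm above the bench; a round red hub of 46 mm diameter lies below the rib, its top 89 mm above the bench.
- shoe_a: Tan leather boat shoe with white sole, 294 x 104 x 85 mm, standing beside the machine on its -y side. Origin under its middle, toe along +x. Loose; leave alone.
- shoe_b: Dark brown leather boat shoe with white sole, 294 x 104 x 85 mm, on the bench. Origin under its middle, toe along +x. Loose; leave alone.
- shoe_last: Green plastic shoe last, 260 x 92 x 80 mm, on the bench. Origin under its middle, toe along +x. Loose; leave alone.
- lid_stay: The new stay: steel strut 208 mm long, 17 mm thick, lying across in front of the machine. Origin on the bench under its middle, its length along x. Loose; leave alone.
- wax_tin: Round wax tin with brass-coloured lid, 88 mm diameter, 30 mm high, in front of the isolator. Origin under its middle. Loose; leave alone.
- shoe_brush: Wooden polishing brush, 150 x 46 x 44 mm, bristles down, in front of the isolator. Origin under its middle, its length along x. Loose; leave alone.
- screwdriver: Screwdriver with orange handle, about 200 mm long, lying across behind the isolator. Its length along x. Loose; leave alone.

How it is judged:
On the way, in this order (a step that is already met when the one before it is completed fails the run):
1. the isolator is turned to OFF (handle within 0.15 rad of 0) with the hood still shut (value of joint isolator_handle below 0.15 rad and value of joint hood below 0.1 rad), for 0.2 s.
2. the hood, gripped by its bar, is at its balance point (1.24 to 1.40 rad) (value of joint isolator_handle below 0.15 rad and value of joint hood between 1.24 and 1.4 rad and contact force between hood_bar and the fingers above 2 N), for 0.3 s.
At the end, for the whole second after the job is handed in: The isolator handle is within 0.15 rad of OFF; the hood stands within 0.08 rad of its balance point (1.24 to 1.40 rad) and is still (under 0.08 rad/s); the fingers grip its bar (more than 2 N) and nothing, the robot included, touches the rest of the hood (all of step 2 and velocity of joint hood between -0.08 and 0.08 rad/s and contact force between hood_shell and anything else below 0.5 N); the arm keeps its last pose, push and grip.
It fails at once if the hood is opened (over 0.12 rad) while the isolator is not OFF (value of joint hood above 0.12 rad and value of joint isolator_handle above 0.3 rad).
It fails at once if the hood goes past upright (over 1.6 rad) (value of joint hood above 1.6 rad).
It fails at once if the hood is dropped (swings down faster than 2 rad/s) (velocity of joint hood below -2 rad/s).
It fails at once if a loose thing on the bench is moved by more than 20 mm (distance of any of shoe_a, shoe_b, shoe_last, lid_stay, wax_tin, shoe_brush, screwdriver from where it was at the start of the episode above 0.02 m).
It also fails if it takes over 58 s, if anything falls off the work surface, if the arm or the gripper's body presses on something with over 40 N, if the wrist force passes 120 N, or if a joint passes its speed limit or range.

## Robot

A 7-joint arm with a two-finger parallel gripper is mounted at the origin on the work surface. World frame = base frame: x ahead of the robot, y to its left, z up, the work surface at z = 0. Lengths are in m, angles in rad, forces in N, time in s.
With the tool pointing down it reaches from about 0.4 to 0.9 m from the base axis. Payload 5.6 kg.
Tool frame: the origin (TCP) lies on the centre line of the jaws, within the pads' length; the fingertips stand 11 mm ahead of it and the grasp point (between the pads) lies 8 mm behind it (ctrl.tip_reach is the distance from the TCP to the fingertips, in m); z points along the fingers, y is the line along which they close (so a half turn about z gives the same grasp; the last joint's range is limited). The gripper opens to 92 mm and grips with 3 to 60 N. Pads are 20 mm wide; open, the fingers measure 128 mm over their backs; the gripper's body (75 mm by 189 mm) begins 69 mm behind the grasp point.
Start: joints at [-1.251, 0.468, -0.012, 1.603, 0.006, 1.071, -0.056], TCP at [0.231, 0.608, 0.226] pointing down, gripper open.
Joint ranges: [-2.53, 2.53], [-0.31, 2.02], [-1.57, 1.55], [0.28, 2.44], [-1.29, 4.43], [0.15, 1.84], [-2.92, 2.92]. Speed limits (rad/s): [2.57, 2.57, 3.14, 3.14, 3.14, 3.14, 3.14].

## Interface

Orientations are given as a rotation vector (axis times angle).
In Python, from station import status, eyes, sign_off, ctrl gives the robot as it stands.
- The arm moves only by the tool drive_tool, never from a script. Its arguments are lists of equal length, an entry for each row: "linear": the shift along the tool's x, y, z in units of 40 mm (1.0 is 40 mm), a list of three; "rot": the turn, a rotation vector about the tool's x, y, z in units of 6 degrees (1.0 is 6 degrees), a list of three. A call has 1 to 20 rows; each row shifts and turns the commanded pose from where the row before left it, along the tool's axes as they then stand; what a row does not reach is not made up. A row lasts 1/8 s, in which the tool goes at most 62.5 mm and 10.7 degrees, less where a joint would pass 70% of its speed; a pose out of reach is approached as far as the arm can. A call is refused whole if a number of a shift passes 1 or a number of a turn 1, either way. A call with a gripper value outside its range is refused whole. "gripper" is the opening in per cent of the stroke, from 0 (shut) to 100 (fully open), set as the call begins (left out, the last holds). The fingers move at their own pace and stop on an object; "newtons" is the grip in N (left out, the last holds). Time passes only in rows, so rows that do not move let the fingers close. It gives the time, the measured TCP pose, the force, the opening and the grip force at its end, in the units of the state.
- status.state(): the state, without advancing time (a new reading comes with each control period).
- eyes.camera(name): name is "scene" or "top" or "wrist"; returns (picture, depth): 420x560x3 uint8, red, green, blue; 420x560 float32, m along the optical axis (not along the pixel's ray), 0 where there is no reading.
- eyes.camera_info(name): a dict with "fx", "fy", "cx", "cy" (pixels), "cam_to_world" (4x4, takes a point from camera to world coordinates); the wrist camera has in their place "tool_from_camera" (4x4, takes a point from camera to tool coordinates, whose origin is the TCP and whose axes are the flange's). Camera axes: x right, y up, looking along -z (the intrinsics and any distortion apply to the point x, -y, -z); pixel columns grow to the right and rows downward; lengths in m; the calibration is good to about 2 mm. A picture is of the moment at which its call begins: read the wrist's pose just before it. camera_info takes no time and is no camera call.
- sign_off(): hands the job in; it is judged then, once.
The state is a dict: "time": time; "joint_positions": joint angles; "joint_vel": joint speeds; "joint_torque": joint torques, N m; "tcp_pos": TCP position; "ee_rot": TCP orientation; "ft_force": force on the tool from outside, world axes, zero at the start; "wrist_torque": the same for the moment, N m; "finger_gap": finger opening in m; "grasp_force": force on a finger pad.
Only numpy, scipy, OpenCV 4.12 (cv2) and the standard library are available. Lean on these libraries where they do the work, as an engineer would, in place of code of your own. Each camera call takes 0.05 s, during which the arm holds its last target. There are 200 camera calls.

## Working session

There is one attempt and no reset: what is moved stays moved. The work goes in short steps, Python scripts to look and compute and a tool call to move; the robot and the scene stay as the last step left them, time stands still between calls to the robot, and variables do not carry over. Pictures are saved under pics/ and viewed, at most 10 in all, crops included, and the job is handed in when it is done.

Besides the shell and the picture viewer there is one more tool, called after ">>>" by a JSON object that holds its "method" and its "body", one argument or row to a line. drive_tool: Moves the arm, as the interface text tells. Its arguments: {"type":"object","properties":{"linear":{"type":"array","items":{"type":"array","items":{"type":"number"}}},"rot":{"type":"array","items":{"type":"array","items":{"type":"number"}}},"gripper":{"type":"number"},"newtons":{"type":"number"}},"required":["linear","rot"]}

```bash
mkdir -p pics
cat > h.py <<'E'
import numpy as np,cv2
from station import status,eyes,sign_off,ctrl
from scipy.spatial.transform import Rotation as R
def snap(n,f):
    s=status.state();p,d=eyes.camera(n);cv2.imwrite('pics/'+f+'.png',p[:,:,::-1]);i=eyes.camera_info(n)
    if 'cam_to_world' in i: T=np.array(i['cam_to_world'])
    else:
        W=np.eye(4);W[:3,:3]=R.from_rotvec(s['ee_rot']).as_matrix();W[:3,3]=s['tcp_pos'];T=W@np.array(i['tool_from_camera'])
    np.savez('pics/'+f,d=d,T=T,K=[i['fx'],i['fy'],i['cx'],i['cy']]);return p,d,i
def pt(f,u,v,z=None):
    a=np.load('pics/'+f+'.npz');fx,fy,cx,cy=a['K'];T=a['T'];r=np.array([(u-cx)/fx,-(v-cy)/fy,-1.])
    if z is None: return T[:3,:3]@(r*a['d'][int(v),int(u)])+T[:3,3]
    w=T[:3,:3]@r;return T[:3,3]+w*(z-T[2,3])/w[2]
E
python3 - <<'E'
from h import *
for n in('top','scene'):
    i=snap(n,n+'1')[2];print({k:v for k,v in i.items() if 'cam' not in k}, np.round(i['cam_to_world'],3).tolist())
print(status.state())
E
```

```text
{'fx': 432.64728744096965, 'fy': 432.64728744096965, 'cx': 281.0738035021783, 'cy': 206.61961812576658} [[0.008, 0.998, -0.056, 0.478], [-1.0, 0.009, 0.007, -0.004], [0.007, 0.056, 0.998, 1.367], [0.0, 0.0, 0.0, 1.0]]
{'fx': 415.0641478762491, 'fy': 415.0641478762491, 'cx': 281.32237135492807, 'cy': 212.03748111899088} [[0.378, -0.508, 0.774, 1.509], [0.926, 0.213, -0.312, -0.418], [-0.006, 0.835, 0.551, 0.795], [0.0, 0.0, 0.0, 1.0]]
{'time': 0.1, 'joint_positions': array([-1.25101815,  0.46831412, -0.01160579,  1.6035219 ,  0.00601795,
        1.07143789, -0.05630093]), 'joint_vel': array([-0.00010433, -0.00146366, -0.00048464, -0.00149862, -0.000456  ,
       -0.00056024, -0.00036965]), 'joint_torque': array([ 2.24645742e-04, -5.21647632e+01, -1.25611079e-02, -2.44367284e+01,
       -5.68739616e-02,  1.41062750e-02,  9.75302100e-05]), 'tcp_pos': array([0.23054891, 0.60718443, 0.22472338]), 'ee_rot': array([-5.66784448e-01, -3.08987219e+00,  2.57394120e-03]), 'ft_force': array([ 0.44308235, -0.86170555,  0.43647128]), 'wrist_torque': array([-0.02694178, -0.04364484,  0.00327024]), 'grasp_force': 0.0, 'finger_gap': 0.09192331980564318}
```

View pics/top1.png

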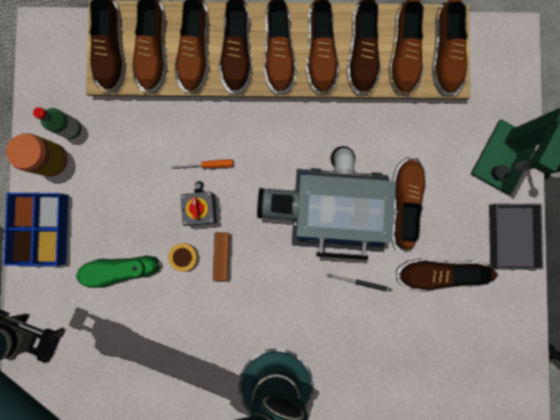

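View pics/scene1.png

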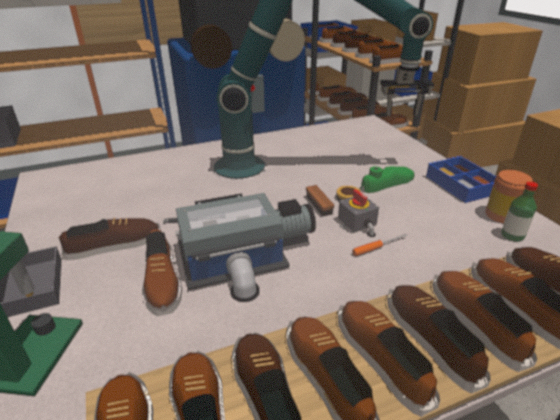

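Run:
```python
from h import *
p=cv2.imread('pics/top1.png')
a=cv2.resize(p[170:240,165:235],(560,560),interpolation=2)
cv2.imwrite('pics/c1.png',a)
b=cv2.resize(p[160:270,250:410],(800,550),interpolation=2);cv2.imwrite('pics/c2.png',b)
```

```text
(no output)
```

View pics/c1.png

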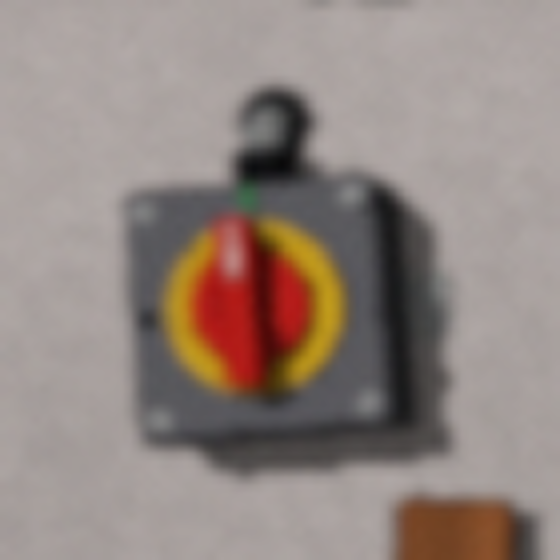

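View pics/c2.png

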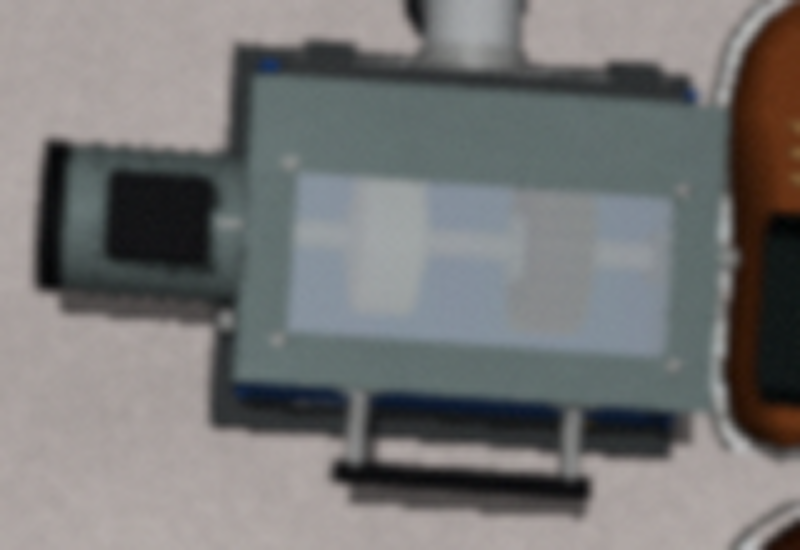

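Run:
```python
from h import *
c=lambda x,y,s,u,v:((x+.5)/s-.5+u,(y+.5)/s-.5+v)
P=lambda x,y,z:pt('top1',*c(x,y,8,165,170),z)
Q=lambda x,y,z:pt('top1',*c(x,y,5,250,160),z)
r=[P(229,222,.115),P(253,388,.115)];print('rib',r,np.mean(r,0))
b=[P(*q,.075) for q in((130,195),(375,185),(395,425),(145,440))];print('box',np.round(b,4),np.mean(b,0))
pl=[P(164,305,.077),P(345,305,.077),P(255,215,.077),P(255,397,.077)];print('plate',np.mean(pl,0))
k=[Q(335,470,.117),Q(590,489,.117)];print('bar',k,np.mean(k,0),np.linalg.norm(k[0]-k[1]))
rf=[Q(250,75,.142),Q(728,105,.142),Q(235,383,.142),Q(712,412,.142)];print('roof',np.round(rf,4))
d=rf[0]-rf[1];print(np.arctan2(-d[0],d[1]));d=k[0]-k[1];print('baryaw',np.arctan2(-d[0],d[1]))
d=r[0]-r[1];print('ribyaw',np.arctan2(d[1],d[0]))
s=status.state();print(R.from_rotvec(s['ee_rot']).as_matrix().round(3),ctrl.tip_reach, [x for x in dir(ctrl) if x[0]!='_'])
print(np.round(eyes.camera_info('wrist')['tool_from_camera'],3))
```

```text
rib [array([0.57278779, 0.24215561, 0.115     ]), array([0.51275754, 0.23232956, 0.115     ])] [0.54277267 0.23724258 0.115     ]
box [[0.5856 0.2872 0.075 ]
 [0.5902 0.1958 0.075 ]
 [0.5005 0.1868 0.075 ]
 [0.4942 0.2797 0.075 ]] [0.54261984 0.23735184 0.075     ]
plate [0.54458056 0.2394429  0.077     ]
bar [array([ 0.41336634, -0.11594483,  0.117     ]), array([ 0.40362446, -0.26285511,  0.117     ])] [ 0.4084954  -0.18939997  0.117     ] 0.14723293165439846
roof [[ 0.6382 -0.0645  0.142 ]
 [ 0.6235 -0.3371  0.142 ]
 [ 0.4632 -0.057   0.142 ]
 [ 0.449  -0.3269  0.142 ]]
-0.053901597830079286
baryaw -0.06621476844776701
ribyaw 0.16224615896329733
[[-0.935  0.355 -0.   ]
 [ 0.355  0.935 -0.002]
 [-0.    -0.002 -1.   ]] 0.011 ['MotionError', 'tip_reach']
[[-0.     0.967  0.256  0.073]
 [ 1.     0.     0.    -0.   ]
 [ 0.     0.256 -0.967 -0.16 ]
 [ 0.     0.     0.     1.   ]]
```

The crops show the isolator centred near top pixel (196,208), with its pointer at the green ON mark. The bar runs from about (317,254) to (368,258). I'm moving above the isolator first.

>>> {"method": "drive_tool", "body": {
  "linear": [
    [-0.88,-0.49,-0.05],
    [-0.88,-0.49,-0.05],
    [-0.88,-0.49,-0.05],
    [-0.88,-0.49,-0.05],
    [-0.88,-0.49,-0.05],
    [-0.88,-0.49,-0.05],
    [-0.88,-0.49,-0.05],
    [-0.88,-0.49,-0.05],
    [-0.88,-0.49,-0.05],
    [-0.88,-0.49,-0.05],
    [-0.88,-0.49,-0.05],
    [-0.88,-0.49,-0.05],
    [0,0,0],
    [0,0,0],
    [0,0,0],
    [0,0,0],
    [0,0,0],
    [0,0,0],
    [0,0,0],
    [0,0,0]
  ],
  "rot": [
    [0,0,0],
    [0,0,0],
    [0,0,0],
    [0,0,0],
    [0,0,0],
    [0,0,0],
    [0,0,0],
    [0,0,0],
    [0,0,0],
    [0,0,0],
    [0,0,0],
    [0,0,0],
    [0,0,1],
    [0,0,1],
    [0,0,1],
    [0,0,1],
    [0,0,1],
    [0,0,1],
    [0,0,1],
    [0,0,1]
  ],
  "gripper": 60
}}

```text
time: 2.6
tcp_pos: [0.5418, 0.2377, 0.2491]
ee_rot: [-1.779, -2.589, 0.001]
ft_force: [-0.5, 0.5, 0.7]
finger_gap: 0.0555
grasp_force: 0.0
```

>>> {"method": "drive_tool", "body": {
  "linear": [
    [0,0,0],
    [0,0,0],
    [0,0,0],
    [0,0,0],
    [0,0,0],
    [0,0,0],
    [0,0,0],
    [0,0,0],
    [0,0,0],
    [0,0,0],
    [0,0,0],
    [0,0,0],
    [0,0,0],
    [0,0,0],
    [0,0,0],
    [0,0,0],
    [0,0,0],
    [0,0,0],
    [0,0,0],
    [0,0,0]
  ],
  "rot": [
    [0,0,1],
    [0,0,1],
    [0,0,1],
    [0,0,1],
    [0,0,1],
    [0,0,1],
    [0,0,1],
    [0,0,1],
    [0,0,1],
    [0,0,1],
    [0,0,1],
    [0,0,1],
    [0,0,1],
    [0,0,1],
    [0,0,1],
    [0,0,1],
    [0,0,1],
    [0,0,0.3],
    [0,0,0],
    [0,0,0]
  ]
}}

```text
time: 5.1
tcp_pos: [0.5421, 0.2378, 0.2495]
ee_rot: [3.135, 0.205, -0.0]
ft_force: [-0.2, 0.5, 0.1]
finger_gap: 0.0549
grasp_force: 0.0
```

Run:
```python
from h import *
s=status.state();m=R.from_rotvec(s['ee_rot']).as_matrix();print(s['time'],s['tcp_pos'],m.round(3),np.degrees(np.arctan2(m[1,1],m[0,1])),s['joint_positions'].round(2))
snap('wrist','w1')
```

```text
5.1 [0.54207531 0.23784823 0.24953407] [[ 0.992  0.13  -0.   ]
 [ 0.13  -0.992 -0.   ]
 [-0.     0.    -1.   ]] -82.5319806927637 [-1.    0.39  0.68  1.76 -0.28  1.09 -1.66]
```

View pics/w1.png

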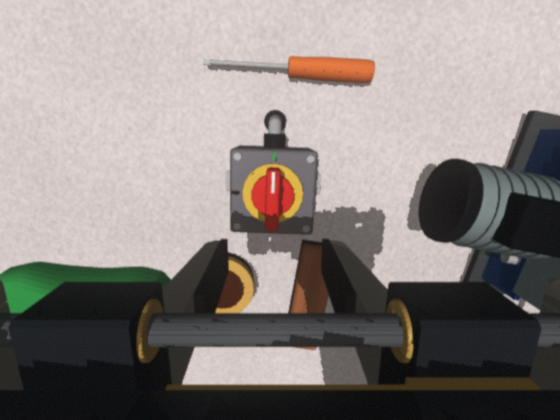

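Run:
```python
from h import *
print(pt('w1',273,193.5,.077), pt('w1',273,168,.115),pt('w1',272,222,.115), pt('w1',274,150,.075),pt('w1',272.5,233,.075))
print(np.mean([pt('w1',*q,.075) for q in((231,148),(317,150),(314,234),(231,233))],0))
```

```text
[0.5443481  0.23995768 0.077     ] [0.57654964 0.24397927 0.115     ] [0.52336791 0.23808285 0.115     ] [0.59076915 0.24491574 0.075     ] [0.49840744 0.23458148 0.075     ]
[0.54481128 0.23974653 0.075     ]
```

The wrist view shows the rib upright at (273,168–229) with its pointer at the green ON mark. It sits between the fingers and lines up with them. Descending to grip it now.

>>> {"method": "drive_tool", "body": {
  "linear": [
    [0.05,-0.03,0.7],
    [0,0,0.8],
    [0,0,0.8],
    [0,0,0.6],
    [0,0,0.4],
    [0,0,0.34],
    [0,0,0],
    [0,0,0]
  ],
  "rot": [
    [0,0,0],
    [0,0,0],
    [0,0,0],
    [0,0,0],
    [0,0,0],
    [0,0,0],
    [0,0,0],
    [0,0,0]
  ]
}}

```text
time: 6.15
tcp_pos: [0.5445, 0.2395, 0.1047]
ee_rot: [-3.134, -0.203, -0.002]
ft_force: [0.8, -0.2, 0.2]
finger_gap: 0.0551
grasp_force: 0.0
```

>>> {"method": "drive_tool", "body": {
  "linear": [
    [0,0,0],
    [0,0,0],
    [0,0,0],
    [0,0,0],
    [0,0,0],
    [0,0,0]
  ],
  "rot": [
    [0,0,0],
    [0,0,0],
    [0,0,0],
    [0,0,0],
    [0,0,0],
    [0,0,0]
  ],
  "gripper": 0,
  "newtons": 20
}}

```text
time: 6.9
tcp_pos: [0.5439, 0.2404, 0.1041]
ee_rot: [-3.134, -0.204, -0.0]
ft_force: [0.2, 3.8, 0.7]
finger_gap: 0.0141
grasp_force: 19.9
```

>>> {"method": "drive_tool", "body": {
  "linear": [
    [0,0,0],
    [0,0,0],
    [0,0,0],
    [0,0,0],
    [0,0,0],
    [0,0,0],
    [0,0,0],
    [0,0,0],
    [0,0,0],
    [0,0,0],
    [0,0,0],
    [0,0,0],
    [0,0,0],
    [0,0,0],
    [0,0,0],
    [0,0,0],
    [0,0,0]
  ],
  "rot": [
    [0,0,-1],
    [0,0,-1],
    [0,0,-1],
    [0,0,-1],
    [0,0,-1],
    [0,0,-1],
    [0,0,-1],
    [0,0,-1],
    [0,0,-1],
    [0,0,-1],
    [0,0,-1],
    [0,0,-1],
    [0,0,-1],
    [0,0,-1],
    [0,0,-1],
    [0,0,0],
    [0,0,0]
  ]
}}

```text
time: 9.02
tcp_pos: [0.5454, 0.2391, 0.1042]
ee_rot: [2.076, 2.356, 0.004]
ft_force: [4.4, 1.5, -3.2]
finger_gap: 0.014
grasp_force: 20.0
```

Run:
```python
from h import *
s=status.state();m=R.from_rotvec(s['ee_rot']).as_matrix();print(s['time'],s['tcp_pos'],m.round(3),np.degrees(np.arctan2(m[1,1],m[0,1])),s['joint_positions'].round(2),s['wrist_torque'],s['ft_force'])
```

```text
9.025 [0.54543961 0.23910681 0.10415303] [[-0.126  0.992  0.003]
 [ 0.992  0.126  0.001]
 [ 0.     0.003 -1.   ]] 7.233106547525123 [-0.62  0.52  0.19  1.84 -0.13  0.78 -0.23] [ 0.38569121 -1.13664787 -0.26851768] [ 4.41525399  1.547685   -3.1606402 ]
```

>>> {"method": "drive_tool", "body": {
  "linear": [
    [0,0,0],
    [0,0,0],
    [0,0,0],
    [0,0,0],
    [0,0,-0.6],
    [0,0,-0.9],
    [0,0,-0.9],
    [0,0,-0.9],
    [0,0,-0.7],
    [0,0,0]
  ],
  "rot": [
    [0,0,0],
    [0,0,0],
    [0,0,0],
    [0,0,0],
    [0,0,0],
    [0,0,0],
    [0,0,0],
    [0,0,0],
    [0,0,0],
    [0,0,0]
  ],
  "gripper": 60
}}

```text
time: 10.28
tcp_pos: [0.545, 0.2398, 0.2663]
ee_rot: [2.072, 2.359, 0.007]
ft_force: [0.3, -0.0, -0.3]
finger_gap: 0.055
grasp_force: 0.0
```

Run:
```python
from h import *
s=status.state();m=R.from_rotvec(s['ee_rot']).as_matrix();print(s['time'],s['tcp_pos'],m.round(3))
snap('wrist','w2')
d=m.T@(np.array([.385,-.19,.27])-s['tcp_pos']);print(d/.04)
```

```text
10.275 [0.54503308 0.23976611 0.26630471] [[-0.129  0.992  0.004]
 [ 0.992  0.129  0.002]
 [ 0.002  0.004 -1.   ]]
[-10.13875512  -5.35162006  -0.13333   ]
```

View pics/w2.png

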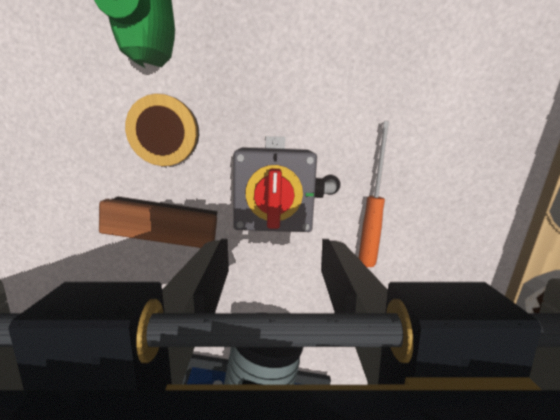

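The handle's rib at (274,170–228) now points at the black OFF mark. Next I move over the bar.

>>> {"method": "drive_tool", "body": {
  "linear": [
    [-0.85,-0.4,0],
    [-0.85,-0.4,0],
    [-0.85,-0.4,0],
    [-0.85,-0.4,0],
    [-0.85,-0.4,0],
    [-0.85,-0.4,0],
    [-0.85,-0.4,0],
    [-0.85,-0.4,0],
    [-0.85,-0.4,0],
    [-0.85,-0.4,0],
    [-0.85,-0.4,0],
    [-0.85,-0.4,0],
    [0,0,0],
    [0,0,0],
    [0,0,0],
    [0,0,0]
  ],
  "rot": [
    [0,0,0],
    [0,0,0],
    [0,0,0],
    [0,0,0],
    [0,0,0],
    [0,0,0],
    [0,0,0],
    [0,0,0],
    [0,0,0],
    [0,0,0],
    [0,0,0],
    [0,0,0],
    [0,0,0.9],
    [0,0,0.87],
    [0,0,0],
    [0,0,0]
  ],
  "gripper": 45
}}

```text
time: 12.32
tcp_pos: [0.4058, -0.1898, 0.2633]
ee_rot: [-2.28, -2.16, 0.001]
ft_force: [-0.3, -0.1, 0.1]
finger_gap: 0.0414
grasp_force: 0.0
```

Run:
```python
from h import *
s=status.state();m=R.from_rotvec(s['ee_rot']).as_matrix();print(s['time'],s['tcp_pos'],m.round(3),s['joint_positions'].round(2),s['finger_gap'])
snap('wrist','w3')
```

```text
12.325 [ 0.40575874 -0.18977623  0.26329186] [[ 0.054  0.999 -0.001]
 [ 0.999 -0.054  0.   ]
 [ 0.    -0.001 -1.   ]] [-0.16  0.06  0.55  2.06 -0.04  1.03  0.36] 0.04142297530810713
```

View pics/w3.png

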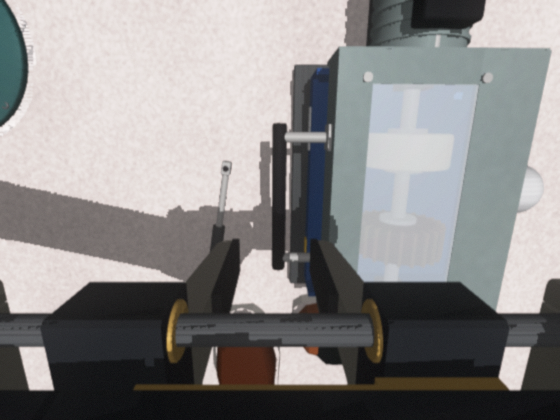

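Run:
```python
from h import *
a=pt('w3',279.5,125,.117);b=pt('w3',278,268,.117);print(a,b,(a+b)/2,np.linalg.norm(a-b),np.degrees(np.arctan2(-(a-b)[0],(a-b)[1])))
s=status.state();m=R.from_rotvec(s['ee_rot']).as_matrix();print(m.T@((a+b)/2-s['tcp_pos'])/.04)
e=[pt('w3',*q,.142) for q in((331,48),(549,48))];d=e[1]-e[0];print(np.degrees(np.arctan2(d[1],d[0])),np.linalg.norm(d))
```

```text
[ 0.4134607  -0.11456638  0.117     ] [ 0.40439464 -0.2624821   0.117     ] [ 0.40892767 -0.18852424  0.117     ] 0.14819329856529095 -3.50738911974689
[0.03542707 0.07687213 3.66181633]
-3.1404372200387303 0.17953383484271956
```

>>> {"method": "drive_tool", "body": {
  "linear": [
    [0.03,0.08,0.6],
    [0,0,0.8],
    [0,0,0.8],
    [0,0,0.8],
    [0,0,0.5],
    [0,0,0.36],
    [0,0,0],
    [0,0,0]
  ],
  "rot": [
    [0,0,0],
    [0,0,0],
    [0,0,0],
    [0,0,0],
    [0,0,0],
    [0,0,0],
    [0,0,0],
    [0,0,0]
  ]
}}

```text
time: 13.38
tcp_pos: [0.41, -0.1892, 0.1102]
ee_rot: [2.282, 2.158, 0.001]
ft_force: [0.0, 0.7, -0.5]
finger_gap: 0.0412
grasp_force: 0.0
```

>>> {"method": "drive_tool", "body": {
  "linear": [
    [0,0,0],
    [0,0,0],
    [0,0,0],
    [0,0,0],
    [0,0,0],
    [0,0,0]
  ],
  "rot": [
    [0,0,0],
    [0,0,0],
    [0,0,0],
    [0,0,0],
    [0,0,0],
    [0,0,0]
  ],
  "gripper": 0,
  "newtons": 25
}}

```text
time: 14.12
tcp_pos: [0.4098, -0.189, 0.1099]
ee_rot: [2.282, 2.158, 0.001]
ft_force: [-0.6, 0.6, 4.5]
finger_gap: 0.0133
grasp_force: 25.0
```

Run:
```python
from h import *
s=status.state();m=R.from_rotvec(s['ee_rot']).as_matrix();print(s['time'],s['tcp_pos'],m.round(3),s['finger_gap'],s['ft_force'])
# arc rows: tool y = machine x, tool z = down
a0=np.arctan2(22,238);n=24
th=np.linspace(0,1.32,n+1);y=-239*np.cos(a0+th);z=-239*np.sin(a0+th)
print(np.c_[th[1:],np.diff(y)/40,np.diff(z)/40].round(2).tolist())
```

```text
14.125 [ 0.40976655 -0.18903178  0.1098578 ] [[ 0.056  0.998  0.001]
 [ 0.998 -0.056  0.   ]
 [ 0.     0.001 -1.   ]] 0.01326766476553153 [-0.64060662  0.59975337  4.49338427]
[[0.06, 0.04, -0.33], [0.11, 0.06, -0.32], [0.16, 0.07, -0.32], [0.22, 0.09, -0.32], [0.28, 0.11, -0.31], [0.33, 0.13, -0.3], [0.38, 0.14, -0.3], [0.44, 0.16, -0.29], [0.5, 0.17, -0.28], [0.55, 0.19, -0.27], [0.6, 0.2, -0.26], [0.66, 0.22, -0.25], [0.72, 0.23, -0.23], [0.77, 0.24, -0.22], [0.82, 0.26, -0.21], [0.88, 0.27, -0.19], [0.94, 0.28, -0.18], [0.99, 0.29, -0.16], [1.04, 0.29, -0.15], [1.1, 0.3, -0.13], [1.16, 0.31, -0.11], [1.21, 0.31, -0.1], [1.26, 0.32, -0.08], [1.32, 0.32, -0.06]]
```

>>> {"method": "drive_tool", "body": {
  "linear": [
    [0.04,0,0],
    [0,0.04,-0.33],
    [0,0.06,-0.32],
    [0,0.07,-0.32],
    [0,0.09,-0.32],
    [0,0.11,-0.31],
    [0,0.13,-0.3],
    [0,0.14,-0.3],
    [0,0.16,-0.29],
    [0,0.17,-0.28],
    [0,0.19,-0.27],
    [0,0.2,-0.26],
    [0,0.22,-0.25],
    [0,0,0],
    [0,0,0]
  ],
  "rot": [
    [0,0,0],
    [0,0,0],
    [0,0,0],
    [0,0,0],
    [0,0,0],
    [0,0,0],
    [0,0,0],
    [0,0,0],
    [0,0,0],
    [0,0,0],
    [0,0,0],
    [0,0,0],
    [0,0,0],
    [0,0,0],
    [0,0,0]
  ]
}}

```text
time: 16.0
tcp_pos: [0.4687, -0.1926, 0.2504]
ee_rot: [-2.281, -2.153, 0.01]
ft_force: [-8.2, -4.2, 2.4]
finger_gap: 0.0134
grasp_force: 25.0
```

```bash
cat > g.py <<'E'
from h import *
s=status.state();m=R.from_rotvec(s['ee_rot']).as_matrix();x=np.array([.9984,-.056,0]);
gp=s['tcp_pos']-.008*m[:,2];h=np.array([.40893,-.18852,0])+.238*x;r=gp-h;r[2]-=.095
print(s['time'],gp,m[:,2].round(3),s['finger_gap'],s['grasp_force'],s['ft_force'],'rad',np.hypot(r@x,r[2]),'th',np.arctan2(r[2],-(r@x))-np.arctan2(22,238),s['joint_positions'].round(2))
E
python3 g.py
```

```text
16.0 [ 0.4687813  -0.1925626   0.25837757] [-0.008 -0.001 -1.   ] 0.013369859875908746 24.994694888591766 [-8.16025905 -4.16859597  2.44838765] rad 0.24161427904982005 th 0.6504060445538199 [-0.16  0.21  0.55  1.95 -0.12  1.03  0.39]
```

>>> {"method": "drive_tool", "body": {
  "linear": [
    [-0.03,-0.03,-0.03],
    [0,0.23,-0.23],
    [0,0.24,-0.22],
    [0,0.26,-0.21],
    [0,0.27,-0.19],
    [0,0.28,-0.18],
    [0,0.29,-0.16],
    [0,0.29,-0.15],
    [0,0.3,-0.13],
    [0,0,0],
    [0,0,0]
  ],
  "rot": [
    [0,0,0],
    [0,0,0],
    [0,0,0],
    [0,0,0],
    [0,0,0],
    [0,0,0],
    [0,0,0],
    [0,0,0],
    [0,0,0],
    [0,0,0],
    [0,0,0]
  ]
}}

```text
time: 17.38
tcp_pos: [0.5579, -0.1981, 0.3132]
ee_rot: [2.282, 2.157, -0.001]
ft_force: [-4.3, -2.1, 4.8]
finger_gap: 0.0134
grasp_force: 25.0
```

```bash
python3 g.py
```

```text
17.375 [ 0.55789512 -0.19807186  0.32124792] [ 0.001 -0.002 -1.   ] 0.013352883027761206 25.003493428230286 [-4.29810324 -2.06598863  4.78417331] rad 0.2430226650891385 th 1.104898198534858 [-0.15  0.31  0.55  1.68 -0.17  1.2   0.38]
```

>>> {"method": "drive_tool", "body": {
  "linear": [
    [-0.02,-0.02,-0.04],
    [0,0.31,-0.11],
    [0,0.31,-0.1],
    [0,0.32,-0.08],
    [0,0.32,-0.06],
    [0,0,0],
    [0,0,0],
    [0,0,0]
  ],
  "rot": [
    [0,0,0],
    [0,0,0],
    [0,0,0],
    [0,0,0],
    [0,0,0],
    [0,0,0],
    [0,0,0],
    [0,0,0]
  ]
}}

```text
time: 18.38
tcp_pos: [0.6073, -0.201, 0.3275]
ee_rot: [2.282, 2.157, 0.0]
ft_force: [-1.4, -5.1, 1.5]
finger_gap: 0.0128
grasp_force: 25.0
```

```bash
python3 g.py; python3 -c "
from h import *
snap('top','top2');snap('scene','sc2')
a=cv2.imread('pics/top2.png')[150:290,165:440];b=cv2.imread('pics/sc2.png')[80:280,120:420]
a=cv2.resize(a,(590,300));b=cv2.resize(b,(450,300));cv2.imwrite('pics/c3.png',np.vstack([a[:,:],np.pad(b,((0,0),(0,140),(0,0)))]))"
```

```text
18.375 [ 0.60732089 -0.20102419  0.33548317] [ 0.001 -0.001 -1.   ] 0.012833068320193921 25.005191266536713 [-1.39874568 -5.09442585  1.52880674] rad 0.2436590079308798 th 1.3169899695598288 [-0.13  0.39  0.54  1.54 -0.21  1.27  0.39]
```

View pics/c3.png

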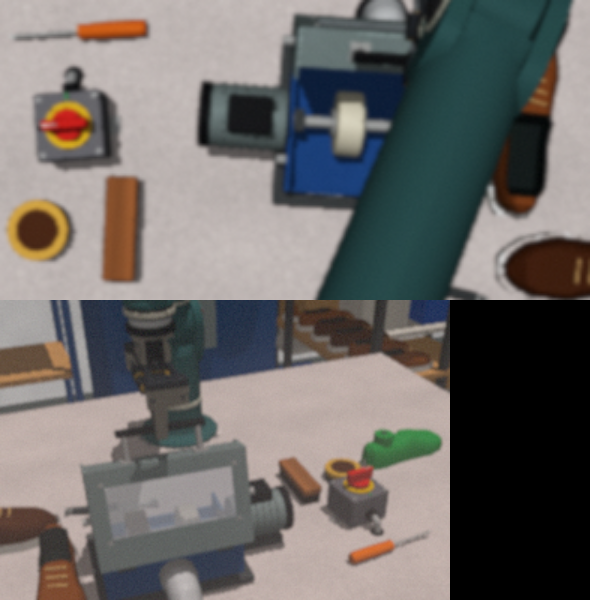

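The hood stands almost upright with the bar still gripped, and the handle is OFF at (66,126). I'll check the hood angle against the depth on its roof frame.

```bash
python3 - <<'E'
from h import *
c=[(95,180),(98,220),(235,160),(240,210),(110,245),(170,240),(235,230),(150,165),(200,155)]
P=np.array([pt('sc2',120+x/1.5,80+y/1.5) for x,y in c]);print(P.round(3))
P=P[P[:,2]>.1];q=P-P.mean(0);n=np.linalg.svd(q)[2][2];n*=np.sign(n[0]);print(n,'res',(q@n).round(4))
print('theta',np.arctan2(n[0]*.9984-n[1]*.056,n[2]))
s=status.state();print(s['joint_vel'].round(4),s['ft_force'])
E
python3 g.py
```

```text
[[ 0.641 -0.32   0.276]
 [ 0.659 -0.327  0.212]
 [ 0.657 -0.087  0.269]
 [ 0.681 -0.088  0.182]
 [ 0.673 -0.316  0.167]
 [ 0.679 -0.216  0.153]
 [ 0.69  -0.102  0.149]
 [ 0.643 -0.23   0.284]
 [ 0.65  -0.146  0.288]]
[ 0.96278612 -0.0578474   0.26400108] res [-0.      0.0005 -0.0002  0.0003  0.0012 -0.0021  0.0005 -0.0015  0.0012]
theta 1.303618374198519
[ 0.0003  0.0021 -0.0012  0.0039 -0.0014 -0.0002  0.0002] [-1.32551845 -5.6686345   2.66304875]
18.475 [ 0.60725718 -0.20100916  0.33547242] [ 0.001 -0.001 -1.   ] 0.01302526459542255 25.005125999450684 [-1.32551845 -5.6686345   2.66304875] rad 0.2436587785645972 th 1.316721779477764 [-0.13  0.39  0.54  1.54 -0.21  1.27  0.39]
```

>>> {"method": "drive_tool", "body": {
  "linear": [
    [0,0,0],
    [0,0,0],
    [0,0,0],
    [0,0,0],
    [0,0,0],
    [0,0,0]
  ],
  "rot": [
    [0,0,0],
    [0,0,0],
    [0,0,0],
    [0,0,0],
    [0,0,0],
    [0,0,0]
  ]
}}

```text
time: 19.23
tcp_pos: [0.6072, -0.201, 0.3275]
ee_rot: [2.283, 2.157, 0.0]
ft_force: [-2.2, -5.2, 2.2]
finger_gap: 0.013
grasp_force: 25.0
```

```bash
python3 -c "
from h import *
print(sign_off())"
```

```text
the job is handed in; nothing more can be done
None
```

I turned the isolator to OFF, then lifted the hood by its bar to about 1.31 rad (target 1.32), where the gripper is holding it still, and handed the job in at about 19 s; the hand-in returned no verdict.

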